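# Show the glass ball to the customer on its dished plate

## Task

A customer is waiting at the end of the table where the counter bell stands and wants to see the glass ball. By its handle lift the dished plate over the lip of the showcase and draw it out from under the clear cover without knocking the showcase, then carry it level over the blue viewing mat and turn it a quarter turn, so that the dish end points toward the bell's end of the table and the handle runs parallel to the mat's long edges, the ball staying inside the brass ring all the way. Finish holding it there, still and level, centred about 12 cm above the mat with the ball resting in the middle, and leave the bell, carved box and compass where they are.

Things in the scene. Friction and masses are not known exactly. Their poses are not given: they have to be found in the camera images.
- plate: pale wooden dished plate with a straight handle, about 0.13 kg. Origin: centre of the dish's underside; z up; +x from handle to dish. Dish 101 mm across, 22 mm high, foot 80 mm across. Handle: bar 14 mm wide (y), z = 12 to 36 mm, reaching from the rim to x = -157 mm
- plate_well (a point): centre of the ball when it rests in the middle of the dish: on the dish's axis, 23 mm above the plate's origin. The hollow slopes up 6 degrees from there to a thin brass ring 48 mm across, then 22 degrees to the rim: a tilt over 0.1 rad or a jolt over 0.1 g makes the ball leave the middle
- plate_grip (a point): point to grip on the handle: middle of its width and height, 125 mm from the dish's axis (plate x = -125, z = 24 mm)
- ball_center (a point): centre of the loose amber glass ball, 26 mm across, about 24 g, which starts in the middle of the dish
- showcase: fixed walnut showcase, open toward its own -x, with a clear flat cover. Origin: centre of underside. 130 mm deep (x), 170 wide (y), 92 high; floor 12 mm thick; cover's underside 87 mm above the table; 150 mm between the walls; at the front (x = -65 mm) a brass lip 8 mm above the floor. The plate stands on the floor, its handle sticking out in front
- mat: fixed blue viewing mat with a black border, 110 mm (x) by 140 mm (y, its long edges), 4 mm thick; origin: centre of its underside, on the table
- counter_bell: cream domed counter bell on a black base, 86 mm across, 58 mm high, loose; origin: centre of its underside. Stands near the left (+y) or the right (-y) end of the table
- carved_box: small red-brown carved box 53 x 65 x 37 mm, loose; origin: centre of its underside. Stands at the other end from the bell
- compass: closed brass pocket compass 60 x 54 x 16 mm, loose, near the front edge of the table; origin: centre of its underside

How it is judged:
On the way:
1. the plate is gripped, off the showcase floor and wholly out in front of the cover (x of plate_well in the frame of showcase below -0.12 m and z of plate in the frame of showcase above 0.02 m and contact force between the fingers and plate above 1 N), for 0.2 s.
At the end, for the whole second after the job is handed in: Held still in the gripper, level within 5 degrees, 8 to 17 cm above the table and within 30 mm of the mat's centre, dish toward the bell's side, handle within 10 degrees of the mat's long edges, ball at rest within 12 mm of the middle; bell, box and compass within 20 mm of their places (horizontal distance between plate_well and mat below 0.03 m and z of plate in the frame of mat between 0.08 and 0.17 m and angle between the x axis of plate and the y axis of mat, either way round below 0.17 rad and x of counter_bell in the frame of plate above 0.05 m and angle between plate's own z axis and vertical below 0.09 rad and distance between ball_center and plate_well below 0.012 m and linear speed of ball below 0.03 m/s and linear speed of plate below 0.02 m/s and contact force between the fingers and plate above 1 N and distance of each of counter_bell, carved_box, compass from where it was at the start of the episode below 0.02 m); the arm keeps its last pose, push and grip.
It fails at once if the ball leaves the brass ring (its centre more than 24 mm from the middle of the dish) (distance between ball_center and plate_well above 0.024 m).
It fails at once if the plate tilts more than 11 degrees (angle between plate's own z axis and vertical above 0.2 rad).
It fails at once if the plate is knocked hard (over 12 N) against the showcase (contact force between plate and showcase above 12 N).
It fails at once if the arm knocks the showcase (over 8 N) (contact force between the arm and showcase above 8 N).
It fails at once if the bell, the box or the compass is pushed away more than 20 mm (distance of any of counter_bell, carved_box, compass from where it was at the start of the episode above 0.02 m).
It also fails if it takes over 72 s, if anything falls off the work surface, if the arm or the gripper's body presses on something with over 40 N, if the wrist force passes 120 N, or if a joint passes its speed limit or range.

## Robot

A 7-joint arm with a two-finger parallel gripper is mounted at the origin on a cart in front of the work surface, level with it; the furniture and walls round the work are solid. World frame = base frame: x ahead of the robot, y to its left, z up, the work surface at z = 0. Lengths are in m, angles in rad, forces in N, time in s.
With the tool pointing down it reaches from about 0.425 to 0.875 m from the base axis. Payload 4.7 kg.
Tool frame: the origin (TCP) lies midway between the tips of the shut fingers; the grasp point (between the pads) lies 19 mm behind it (ctrl.grip_point_offset is the distance from the TCP to the grasp point, in m); z points along the fingers, y is the line along which they close (so a half turn about z gives the same grasp; the last joint's range is limited). The gripper opens to 87 mm and grips with 3 to 60 N. Pads are 19 mm wide; open, the fingers measure 117 mm over their backs; the gripper's body (75 mm by 190 mm) begins 51 mm behind the grasp point.
Start: joints at [-1.113, 0.321, -0.07, 1.45, 0.023, 1.371, -0.057], TCP at [0.279, 0.587, 0.223] pointing down, gripper open.
Joint ranges: [-2.86, 2.86], [-0.3, 2.09], [-1.38, 1.24], [0.06, 2.45], [-1.56, 4.7], [0.09, 2.05], [-2.69, 2.69]. Speed limits (rad/s): [2.57, 2.57, 3.14, 3.14, 3.14, 3.14, 3.14].

## Interface

Orientations are given as a rotation vector (axis times angle).
In Python, from bench import ctrl gives the robot as it stands.
- The arm moves only by the tool move_arm, never from a script. Its argument "increments" is text: rows parted by semicolons, each of 7 numbers parted by spaces: the shift along the world's x, y, z in mm, then the turn, a rotation vector about the world's x, y, z in degrees, then the closure in counts, from 0 (fully open) to 255 (shut). A call has exactly 8 rows; each row shifts and turns the commanded pose from where the row before left it; what a row does not reach is not made up. A row lasts 1/12 s, in which the tool goes at most 41.7 mm and 7.16 degrees, less where a joint would pass 70% of its speed; a pose out of reach is approached as far as the arm can. A call with a gripper value outside its range is refused whole. The fingers move at their own pace and stop on an object; "grip_force" is the grip in N (left out, the last holds). Time passes only in rows, so rows that do not move let the fingers close, or fill a call up. It gives the time, the measured TCP pose, the force, the opening and the grip force at its end, in the units of the state.
- ctrl.get_state(): the state, without advancing time (a new reading comes with each control period).
- ctrl.get_image(name): name is "side" or "top"; returns a dict with "frame" (480x640x3 uint8, red, green, blue), "depth" (480x640 float32, m along the optical axis (not along the pixel's ray), 0 where there is no reading), "fx", "fy", "cx", "cy" (pixels), "position" and "orientation" of the camera in the world. Camera axes: x right, y down, z forward; pixel columns grow to the right and rows downward; lengths in m; the calibration is good to about 2 mm. A picture is of the moment at which its call begins.
- ctrl.close_job(): hands the job in; it is judged then, once.
Trained networks look in a picture, given as the dict that the camera call returned (one of the last four; its "shot" number tells which), for a name from the list of things; names that differ only in an ending like _2 or _b are one class to them, and where a whole thing is asked for, a point or a joint stands for the part that bears it (a point fixed in the world has none). Each returns a list of dicts, best first, with "score" (0 to 1); they miss things now and then, are a little off and sometimes report something else, mostly with a low value. They report only what shows in the picture. A call takes as long as a camera call.
- ctrl.find_in(target, picture): "centre" ([x, y, z] in m, in world coordinates, good to about 4 mm: the middle of the surface that is visible of it).
- ctrl.silhouettes(target, picture): "region" (480x640 bool, what is visible of it).
The state is a dict: "time": time; "joint_positions": joint angles; "qd": joint speeds; "joint_torque": joint torques, N m; "position": TCP position; "tool_rot": TCP orientation; "ft_force": force on the tool from outside, world axes, zero at the start; "torque": the same for the moment, N m; "grip_width": opening from 0.0 (shut) to 1.0 (fully open); "grip_force": force on a finger pad.
Only numpy, scipy, OpenCV 4.12 (cv2) and the standard library are available. Lean on these libraries where they do the work, as an engineer would, in place of code of your own. Each camera call takes 0.05 s, during which the arm holds its last target. There are 200 camera calls.

## Working session

There is one attempt and no reset: what is moved stays moved. The work goes in short steps, Python scripts to look and compute and a tool call to move; the robot and the scene stay as the last step left them, time stands still between calls to the robot, and variables do not carry over. Pictures are saved under pics/ and viewed, at most 10 in all, crops included, and the job is handed in when it is done.

Besides the shell and the picture viewer there is one more tool, called after "Call:" as name(argument=value, ...), one argument or row to a line, values as JSON. move_arm: Moves the arm, as the interface text tells. Its arguments: {"type":"object","properties":{"increments":{"type":"string"},"grip_force":{"type":"number"}},"required":["increments"]}

```bash
mkdir -p pics; cat > h.py <<'E'
import numpy as np,cv2
from scipy.spatial.transform import Rotation as R
from bench import ctrl
def cam(n):
    p=ctrl.get_image(n); return p
def rot(p):
    o=np.array(p["orientation"],float)
    return o if o.shape==(3,3) else (R.from_rotvec(o).as_matrix() if o.size==3 else R.from_quat(o).as_matrix())
def pts(p,mask):
    v,u=np.nonzero(mask&(p["depth"]>0)); d=p["depth"][v,u]
    c=np.c_[(u-p["cx"])/p["fx"]*d,(v-p["cy"])/p["fy"]*d,d]
    return c@rot(p).T+np.array(p["position"])
def save(p,f): cv2.imwrite(f,cv2.cvtColor(p["frame"],cv2.COLOR_RGB2BGR))
E
python3 - <<'E'
from h import *
s=ctrl.get_state(); print(s["position"],s["tool_rot"],s["time"],s["ft_force"],s["grip_width"])
for n in("top","side"):
    p=cam(n); save(p,f"pics/{n}0.png"); print(n,p["position"],p["orientation"],p["fx"])
    for t in("plate","ball_center","showcase","mat","counter_bell","carved_box","compass","plate_grip"):
        r=ctrl.find_in(t,p); q=ctrl.silhouettes(t,p)
        print(t,[(np.round(x["centre"],3),round(x["score"],2)) for x in r[:2]])
        if q:
            P=pts(p,q[0]["region"])
            if len(P)>5:
                (c,wh,a)=cv2.minAreaRect(P[:,:2].astype(np.float32)); print("   rect",np.round(c,3),np.round(wh,3),round(a,1),"z",np.round(np.percentile(P[:,2],[2,50,98]),3),len(P))
E
```

```text
[0.27891853 0.58648477 0.2214589 ] [-6.91322555e-01 -3.06425375e+00  3.02117022e-03] 0.0 [ 0.90107752  0.4887555  -0.21718163] 1.0046277786151596
top [ 0.46163374 -0.05294207  1.17692351] [-2.17139195  2.17462453 -0.07712474] 444.1037897683185
plate [(array([ 0.614, -0.138,  0.046]), 0.81)]
   rect [ 0.61  -0.129] [0.026 0.109] 88.9 z [0.032 0.048 0.052] 244
ball_center []
showcase [(array([ 0.712, -0.121,  0.092]), 0.6)]
   rect [ 0.72  -0.117] [0.131 0.17 ] 6.9 z [0.012 0.092 0.097] 3738
mat [(array([ 0.495, -0.157,  0.003]), 0.96)]
   rect [ 0.497 -0.156] [0.114 0.146] 10.9 z [-0.001  0.005  0.009] 2267
counter_bell [(array([ 0.464, -0.386,  0.038]), 0.91)]
   rect [ 0.46  -0.397] [0.09  0.081] 89.4 z [0.003 0.037 0.056] 859
carved_box [(array([0.379, 0.216, 0.039]), 0.72)]
   rect [0.376 0.221] [0.051 0.065] 0.1 z [0.009 0.036 0.041] 558
compass [(array([ 0.356, -0.126,  0.011]), 0.9), (array([ 0.714, -0.118,  0.092]), 0.23)]
   rect [ 0.305 -0.137] [0.154 0.053] 19.3 z [0.008 0.014 0.02 ] 345
plate_grip [(array([ 0.618, -0.141,  0.05 ]), 0.85)]
   rect [ 0.609 -0.132] [0.111 0.0
[... 432 characters left out ...]
[ 0.769 -0.11 ] [0.232 0.351] 6.6 z [0.003 0.092 0.095] 5090
mat [(array([ 0.492, -0.164,  0.003]), 0.64)]
   rect [ 0.499 -0.159] [0.112 0.142] 10.4 z [0.002 0.005 0.008] 2615
counter_bell [(array([ 0.453, -0.405,  0.036]), 0.71), (array([ 0.66 , -0.143,  0.034]), 0.53)]
   rect [ 0.466 -0.394] [0.093 0.085] 21.4 z [0.004 0.037 0.057] 1957
carved_box [(array([0.374, 0.201, 0.033]), 0.78)]
   rect [0.381 0.219] [0.068 0.063] 87.6 z [0.003 0.036 0.04 ] 543
compass [(array([ 0.352, -0.126,  0.016]), 0.55)]
   rect [ 0.349 -0.121] [0.053 0.06 ] 44.0 z [0.004 0.015 0.018] 483
plate_grip [(array([ 0.351, -0.126,  0.015]), 0.36)]
   rect [ 0.634 -0.141] [0.157 0.09 ] 12.6 z [0.019 0.034 0.05 ] 910
```

View pics/top0.png

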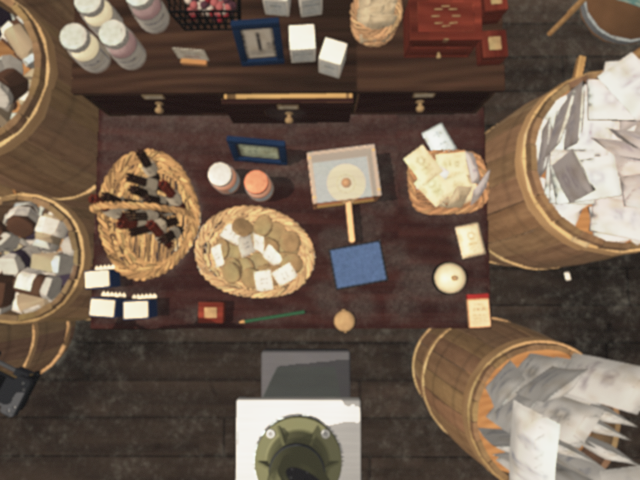

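View pics/side0.png

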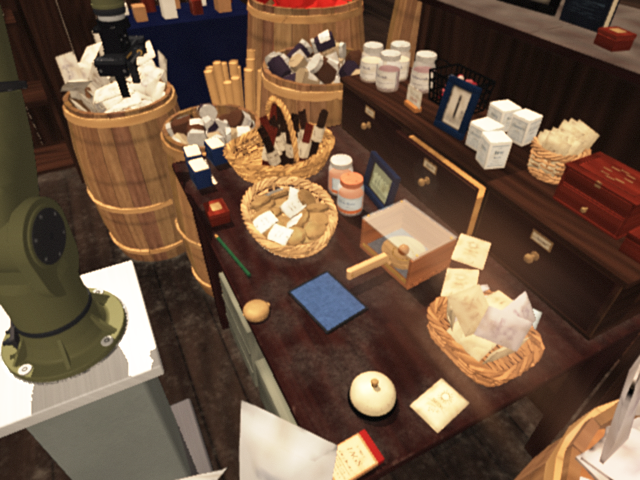

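The top view shows the showcase at (343,175) with the ball at (347,183), the handle end at (352,242), and the mat at (358,265). The bell is at (450,278), on the -y side; the box is at (210,312) and the compass at (344,320). Next I'll refine the handle, mat and showcase poses and check the clearances.

```bash
python3 - <<'E'
from h import *
def ray(p,u,v,z):
    d=rot(p)@np.array([(u-p["cx"])/p["fx"],(v-p["cy"])/p["fy"],1]); o=np.array(p["position"]); return o+d*(z-o[2])/d[2]
for n in("top","side"):
    p=cam(n)
    A=np.ones((480,640),bool); P=pts(p,A)
    if n=="top":
        for x0 in np.arange(.2,.8,.1):
            print(round(x0,1),[round(float(np.percentile(P[(abs(P[:,0]-x0-.05)<.05)&(abs(P[:,1]-y)<.05)][:,2],99.5)),2) for y in np.arange(.6,-.45,-.1)])
    hsv=cv2.cvtColor(p["frame"],cv2.COLOR_RGB2HSV)
    m=ctrl.silhouettes("plate",p)[0]["region"]; Q=pts(p,m)
    S=Q[(Q[:,2]>.040)&(Q[:,2]<.056)&(Q[:,0]<.645)]
    c=S[:,:2].mean(0);u,s,vt=np.linalg.svd(S[:,:2]-c);d=vt[0]*np.sign(vt[0,0])
    print(n,"handle c",c,"yaw",np.degrees(np.arctan2(d[1],d[0])),"ext",np.percentile((S[:,:2]-c)@d,[1,99]),"w",np.percentile((S[:,:2]-c)@[-d[1],d[0]],[2,50,98]),len(S),"minx",Q[:,0].min())
    m=ctrl.silhouettes("mat",p)[0]["region"]; Q=pts(p,m)
    print("mat",cv2.minAreaRect(Q[:,:2].astype(np.float32)),Q[:,:2].mean(0))
    q=ctrl.silhouettes("showcase",p)[0]["region"]; Q=pts(p,q); Q=Q[(Q[:,2]>.085)&(Q[:,2]<.1)&(Q[:,0]>.6)&(Q[:,0]<.84)]; print("case",cv2.minAreaRect(Q[:,:2].astype(np.float32)))
    if n=="top":
        print("ball ray",ray(p,347,183,.036))
        f=p["frame"][140:295,290:400]; cv2.imwrite("pics/crop.png",cv2.cvtColor(cv2.resize(f,None,fx=3.8,fy=3.8,interpolation=cv2.INTER_CUBIC),cv2.COLOR_RGB2BGR))
    else:
        f=p["frame"][190:320,270:470]; cv2.imwrite("pics/crop2.png",cv2.cvtColor(cv2.resize(f,None,fx=4,fy=4,interpolation=cv2.INTER_CUBIC),cv2.COLOR_RGB2BGR))
E
```

```text
0.2 [0.32, 0.35, -0.74, -0.74, -0.74, -0.74, -0.74, -0.74, -0.74, -0.74, -0.23]
0.3 [0.31, 0.06, 0.06, 0.04, 0.04, 0.01, 0.01, 0.02, 0.01, 0.01, 0.02]
0.4 [0.04, 0.08, 0.08, 0.08, 0.07, 0.07, 0.06, 0.01, 0.01, 0.01, 0.06]
0.5 [0.0, 0.08, 0.16, 0.16, 0.07, 0.07, 0.06, 0.05, 0.01, 0.01, 0.02]
0.6 [-0.01, 0.18, 0.21, 0.21, 0.1, 0.11, 0.1, 0.1, 0.1, 0.17, 0.17]
0.7 [-0.0, 0.08, 0.16, 0.08, 0.11, 0.12, 0.12, 0.1, 0.1, 0.18, 0.14]
0.8 [-0.0, 0.18, 0.18, 0.18, 0.18, 0.18, 0.18, 0.18, 0.18, 0.18, 0.18]
top handle c [ 0.59902478 -0.13493157] yaw 4.7855786658754 ext [-0.0436646  0.0443765] w [-6.99127595e-03  8.34679929e-05  6.42076292e-03] 199 minx 0.553488500295963Traceback (most recent call last):
  File "<stdin>", line 15, in <module>
IndexError: list index out of range
```

```bash
python3 - <<'E'
from h import *
def ray(p,u,v,z):
    d=rot(p)@np.array([(u-p["cx"])/p["fx"],(v-p["cy"])/p["fy"],1]); o=np.array(p["position"]); return o+d*(z-o[2])/d[2]
for n in("top","side"):
    p=cam(n); hsv=cv2.cvtColor(p["frame"],cv2.COLOR_RGB2HSV)
    P=pts(p,np.ones((480,640),bool)); H=hsv[p["depth"]>0]
    B=P[(H[:,0]>95)&(H[:,0]<130)&(H[:,1]>90)&(abs(P[:,0]-.495)<.1)&(abs(P[:,1]+.157)<.11)&(P[:,2]<.02)]
    print(n,"mat",cv2.minAreaRect(B[:,:2].astype(np.float32)),B.mean(0),len(B))
    S=P[(P[:,2]>.041)&(P[:,2]<.056)&(P[:,0]<.635)&(P[:,0]>.53)&(abs(P[:,1]+.135)<.03)]
    c=S[:,:2].mean(0);u,s,vt=np.linalg.svd(S[:,:2]-c);d=vt[0]*np.sign(vt[0,0])
    print("handle",c,np.degrees(np.arctan2(d[1],d[0])),np.percentile((S[:,:2]-c)@d,[1,99]),len(S),"end",c+d*np.percentile((S[:,:2]-c)@d,1))
    Q=P[(P[:,2]>.085)&(P[:,2]<.1)&(P[:,0]>.62)&(P[:,0]<.81)&(P[:,1]>-.24)&(P[:,1]<0)]; print("case",cv2.minAreaRect(Q[:,:2].astype(np.float32)),len(Q))
    if n=="top":
        print("ball",ray(p,347,183,.036)); f=p["frame"][140:295,290:400]
        cv2.imwrite("pics/crop.png",cv2.cvtColor(cv2.resize(f,None,fx=3.8,fy=3.8,interpolation=cv2.INTER_CUBIC),cv2.COLOR_RGB2BGR))
E
```

```text
top mat ((0.4961290657520294, -0.12273624539375305), (0.0, 0.0), 0.0) [ 0.49612905 -0.12273625  0.00596264] 1
handle [ 0.59471037 -0.13544373] 5.119324190522361 [-0.03970004  0.03844155] 176 end [ 0.5551687  -0.13898618]
case ((0.7201241254806519, -0.1168331503868103), (0.13123127818107605, 0.16981060802936554), 7.01362943649292) 3531
ball [ 0.70855965 -0.12763401  0.036     ]
side mat ((0.49396494030952454, -0.15866383910179138), (0.0928640067577362, 0.13073880970478058), 10.644157409667969) [ 0.49057057 -0.16224528  0.0049359 ] 1810
handle [ 0.59343488 -0.14021638] 5.128860677762965 [-0.03842468  0.04066946] 224 end [ 0.55516404 -0.1436514 ]
case ((0.7219483256340027, -0.11897129565477371), (0.13396981358528137, 0.17285026609897614), 6.808783531188965) 3007
```

View pics/crop.png

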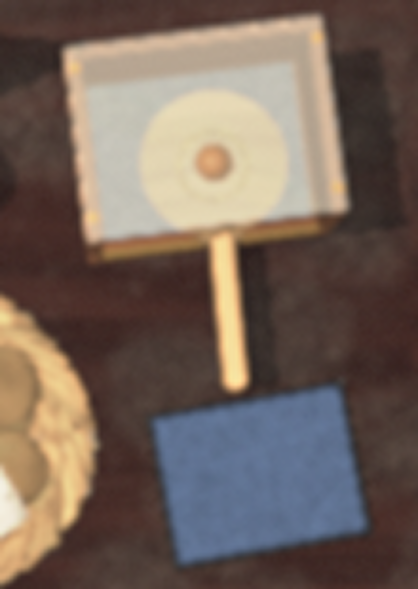

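The plate's yaw is about 5.1°, with its well near (0.711,-0.126) and its grip point at about (0.5865,-0.1375,0.036). The mat centre is near (0.496,-0.157) with a yaw of about 10.7°. I'll approach now.

Call:
move_arm(
  increments="10 -29 2 0 0 2 0;10 -29 2 0 0 2 0;10 -29 2 0 0 2 0;10 -29 2 0 0 2 0;10 -29 2 0 0 2 0;10 -29 2 0 0 2 0;10 -29 2 0 0 2 0;10 -29 2 0 0 2 0",
  grip_force=20,
)

```text
time: 2.62
position: [0.3595, 0.3536, 0.2389]
tool_rot: [0.255, 3.131, 0.001]
ft_force: [0.4, 0.8, 0.0]
grip_width: 1.002
grip_force: 0.0
```

Call:
move_arm(
  increments="12 -30 0 0 0 1.8 60;12 -30 0 0 0 1.8 60;12 -30 0 0 0 1.8 60;12 -30 0 0 0 1.8 60;12 -30 0 0 0 1.8 60;12 -30 0 0 0 1.8 60;12 -30 0 0 0 1.8 60;12 -30 0 0 0 1.8 60",
)

```text
time: 3.28
position: [0.4555, 0.1135, 0.2389]
tool_rot: [-0.139, 3.138, 0.001]
ft_force: [0.8, 0.2, 0.1]
grip_width: 0.767
grip_force: 0.0
```

Call:
move_arm(
  increments="16 -32 0 0 0 0 120;16 -32 0 0 0 0 120;16 -32 0 0 0 0 120;16 -32 0 0 0 0 120;16 -32 0 0 0 0 120;16 -32 0 0 0 0 120;16 -32 0 0 0 0 120;0 0 0 0 0 0 120",
)

```text
time: 3.95
position: [0.5681, -0.1174, 0.2386]
tool_rot: [-0.122, 3.138, -0.009]
ft_force: [-1.1, -1.0, 0.1]
grip_width: 0.535
grip_force: 0.0
```

```bash
cat >> h.py <<'E'
def st():
    s=ctrl.get_state(); M=R.from_rotvec(s["tool_rot"]).as_matrix(); print("t",round(s["time"],2),"tcp",np.round(s["position"],4),"yawY",round(np.degrees(np.arctan2(M[1,1],M[0,1])),2),"z",np.round(M[:,2],4),"w",round(s["grip_width"],3),"F",np.round(s["ft_force"],2),"gf",s["grip_force"],"q",np.round(s["joint_positions"],2)); return s
E
python3 -c "
from h import *
st()"
```

```text
t 3.95 tcp [ 0.5681 -0.1174  0.2386] yawY 94.44 z [ 0.0012 -0.0059 -1.    ] w 0.535 F [-1.14 -1.05  0.08] gf 0.0 q [-0.36  0.18  0.59  1.63 -0.09  1.36  1.89]
```

Call:
move_arm(
  increments="4 -5 -14 0 0 0.3 120;4 -5 -14 0 0 0.4 120;4 -5 -14 0 0 0 120;4 -5 -14 0 0 0 120;2 0 -14 0 0 0 120;0 0 -14 0 0 0 120;0 0 -14 0 0 0 120;0 0 -2 0 0 0 120",
)

```text
time: 4.62
position: [0.5829, -0.1278, 0.1344]
tool_rot: [0.157, -3.132, -0.002]
ft_force: [-0.1, -0.3, -0.4]
grip_width: 0.527
grip_force: 0.0
```

```bash
python3 - <<'E'
from h import *
st()
p=cam("side"); f=p["frame"][130:320,270:470]
cv2.imwrite("pics/c3.png",cv2.cvtColor(cv2.resize(f,None,fx=3,fy=3,interpolation=cv2.INTER_CUBIC),cv2.COLOR_RGB2BGR))
E
```

```text
t 4.62 tcp [ 0.5829 -0.1278  0.1344] yawY 95.74 z [-6.e-03  8.e-04 -1.e+00] w 0.527 F [-0.1  -0.33 -0.36] gf 0.0 q [-0.31  0.3   0.58  1.71 -0.17  1.19  1.98]
```

View pics/c3.png

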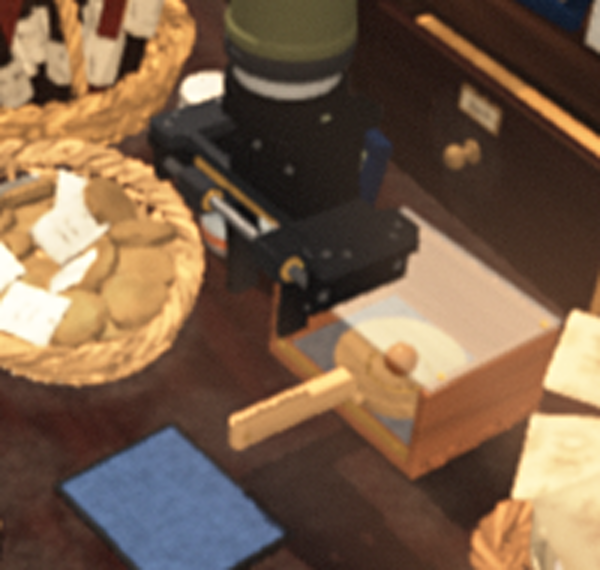

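The open gripper is above the handle and in front of the showcase, with the body's long side along y. The handle end sits at crop (240,430). I'll let it settle and descend.

Call:
move_arm(
  increments="2 -4 -8 0 0 0 120;2 -4 -8 0 0 0 120;0 0 -8 0 0 -0.3 120;0 0 -8 0 0 -0.3 120;0 0 -8 0 0 0 120;0 0 -8 0 0 0 120;0 0 0 0 0 0 120;0 0 0 0 0 0 120",
)

```text
time: 5.33
position: [0.5887, -0.1367, 0.0899]
tool_rot: [0.139, -3.137, -0.0]
ft_force: [0.4, 0.3, -0.2]
grip_width: 0.531
grip_force: 0.0
```

```bash
python3 -c "
from h import *
st()
p=cam('top');print([x['centre'] for x in ctrl.find_in('plate',p)])"
```

```text
t 5.33 tcp [ 0.5887 -0.1367  0.0899] yawY 95.08 z [-1.2e-03  2.0e-04 -1.0e+00] w 0.531 F [ 0.36  0.3  -0.17] gf 0.0 q [-0.29  0.36  0.57  1.74 -0.21  1.11  2.01]
[]
```

Call:
move_arm(
  increments="-1 0 -10 0 0 0 120;-1 0 -10 0 0 0 120;0 0 -10 0 0 0 120;0 0 -10 0 0 0 120;0 0 -10 0 0 0 120;0 0 -10 0 0 0 120;0 0 -10 0 0 0 120;0 0 0 0 0 0 120",
)

```text
time: 6.1
position: [0.5853, -0.1366, 0.0178]
tool_rot: [0.139, -3.134, -0.001]
ft_force: [-0.5, -0.5, 0.0]
grip_width: 0.53
grip_force: 0.0
```

Call:
move_arm(
  increments="0 0 0 0 0 0 150;0 0 0 0 0 0 160;0 0 0 0 0 0 170;0 0 0 0 0 0 180;0 0 0 0 0 0 180;0 0 0 0 0 0 180;0 0 0 0 0 0 180;0 0 0 0 0 0 180",
  grip_force=5,
)

```text
time: 6.77
position: [0.5872, -0.137, 0.0207]
tool_rot: [-0.139, 3.138, 0.0]
ft_force: [-0.3, -1.1, 1.4]
grip_width: 0.293
grip_force: 0.0
```

```bash
python3 - <<'E'
from h import *
st()
p=cam("side"); f=p["frame"][180:320,300:470]
cv2.imwrite("pics/c4.png",cv2.cvtColor(cv2.resize(f,None,fx=4,fy=4,interpolation=cv2.INTER_CUBIC),cv2.COLOR_RGB2BGR))
E
```

```text
t 6.77 tcp [ 0.5872 -0.137   0.0207] yawY 95.07 z [ 3.e-04  1.e-04 -1.e+00] w 0.293 F [-0.28 -1.1   1.36] gf 0.0 q [-0.26  0.44  0.54  1.8  -0.27  0.98  2.05]
```

View pics/c4.png

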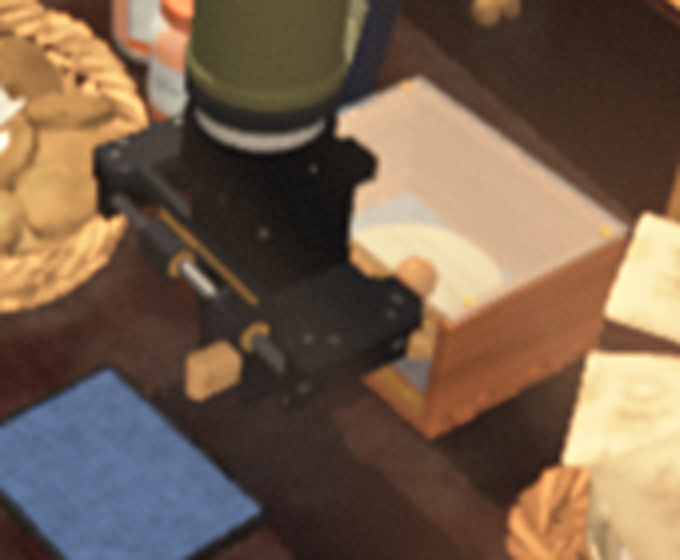

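The fingers straddle the handle, whose end shows at crop (213,370), and the body is clear of the case. I'll close slowly.

Call:
move_arm(
  increments="0 0 -1 0 0 0 190;0 0 -1 0 0 0 195;0 0 -1 0 0 0 200;0 0 0 0 0 0 204;0 0 0 0 0 0 208;0 0 0 0 0 0 212;0 0 0 0 0 0 216;0 0 0 0 0 0 220",
  grip_force=5,
)

```text
time: 7.48
position: [0.5871, -0.1369, 0.0176]
tool_rot: [-0.139, 3.138, 0.0]
ft_force: [0.0, -0.5, 0.0]
grip_width: 0.158
grip_force: 5.0
```

Call:
move_arm(
  increments="0 0 0 0 0 0 225;0 0 0 0 0 0 230;0 0 0 0 0 0 235;0 0 0 0 0 0 240;0 0 0 0 0 0 245;0 0 0 0 0 0 250;0 0 0 0 0 0 255;0 0 0 0 0 0 255",
  grip_force=15,
)

```text
time: 8.15
position: [0.5871, -0.1369, 0.0176]
tool_rot: [-0.139, 3.139, 0.0]
ft_force: [-0.4, 0.7, -0.1]
grip_width: 0.154
grip_force: 15.0
```

Call:
move_arm(
  increments="0 0 0 0 0 0 255;0 0 0 0 0 0 255;0 0 0 0 0 0 255;0 0 0 0 0 0 255;0 0 0 0 0 0 255;0 0 0 0 0 0 255;0 0 0 0 0 0 255;0 0 0 0 0 0 255",
  grip_force=55,
)

```text
time: 8.82
position: [0.5871, -0.1369, 0.0176]
tool_rot: [0.139, -3.139, -0.0]
ft_force: [-0.6, 0.7, 0.5]
grip_width: 0.153
grip_force: 55.0
```

```bash
python3 -c "
from h import *
st()"
```

```text
t 8.82 tcp [ 0.5871 -0.1369  0.0176] yawY 95.07 z [-0.e+00  1.e-04 -1.e+00] w 0.153 F [-0.64  0.67  0.45] gf 55.0002733245492 q [-0.26  0.44  0.54  1.8  -0.27  0.97  2.05]
```

Call:
move_arm(
  increments="0 0 0.5 0 0 0 255;0 0 1 0 0 0 255;0 0 1.5 0 0 0 255;0 0 2 0 0 0 255;0 0 2 0 0 0 255;0 0 2 0 0 0 255;0 0 1.5 0 0 0 255;0 0 1 0 0 0 255",
)

```text
time: 9.48
position: [0.5872, -0.137, 0.0294]
tool_rot: [-0.139, 3.138, 0.0]
ft_force: [-0.7, -1.1, -2.2]
grip_width: 0.158
grip_force: 55.0
```

Call:
move_arm(
  increments="0 0 1 0 0 0 255;0 0 1.5 0 0 0 255;0 0 1.5 0 0 0 255;0 0 1.5 0 0 0 255;0 0 1 0 0 0 255;0 0 0.5 0 0 0 255;0 0 0 0 0 0 255;0 0 0 0 0 0 255",
)

```text
time: 10.15
position: [0.5871, -0.1369, 0.0361]
tool_rot: [-0.139, 3.138, 0.0]
ft_force: [0.1, 0.5, -1.1]
grip_width: 0.159
grip_force: 55.0
```

```bash
cat >> h.py <<'E'
def fitplate(p):
    "dish rim / handle tilt from the plate silhouette"
    r=ctrl.silhouettes("plate",p); b=ctrl.find_in("ball_center",p); print("ball",[(np.round(x["centre"],3),round(x["score"],2)) for x in b[:2]])
    for x in r[:1]:
        P=pts(p,x["region"]); print("plate",round(x["score"],2),len(P),np.round(P.mean(0),3),"z",np.round(np.percentile(P[:,2],[2,25,50,75,98]),3))
        return P
E
python3 - <<'E'
from h import *
st()
p=cam("side"); fitplate(p); f=p["frame"][180:320,300:470]
cv2.imwrite("pics/c5.png",cv2.cvtColor(cv2.resize(f,None,fx=4,fy=4,interpolation=cv2.INTER_CUBIC),cv2.COLOR_RGB2BGR))
E
```

```text
t 10.15 tcp [ 0.5871 -0.1369  0.0361] yawY 95.08 z [ 0.e+00  1.e-04 -1.e+00] w 0.159 F [ 0.09  0.49 -1.09] gf 54.99987741932273 q [-0.27  0.42  0.55  1.79 -0.25  1.01  2.04]
ball []
plate 0.47 149 [ 0.596 -0.151  0.057] z [0.037 0.051 0.058 0.066 0.069]
```

View pics/c5.png

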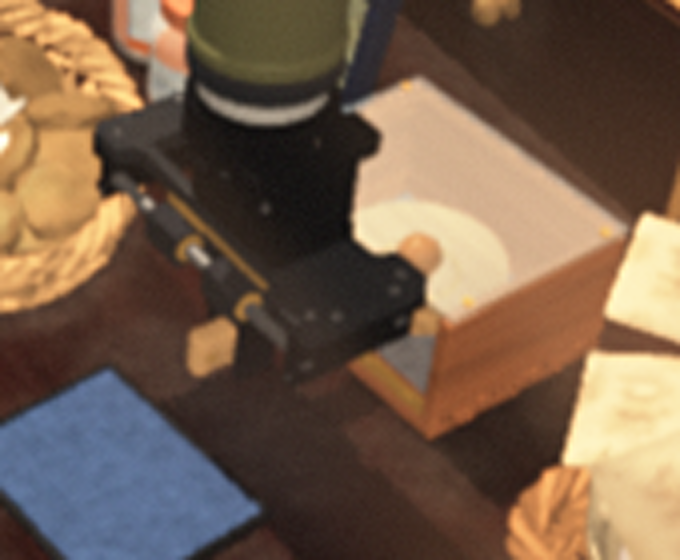

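The plate is lifted off the floor and the ball is still centred, at crop (420,253). I'll draw it out along the case axis.

Call:
move_arm(
  increments="-1 -0.1 0 0 0 0 255;-2 -0.2 0 0 0 0 255;-3 -0.4 0 0 0 0 255;-4 -0.5 0 0 0 0 255;-5 -0.6 0 0 0 0 255;-6 -0.7 0 0 0 0 255;-7 -0.8 0 0 0 0 255;-7 -0.8 0 0 0 0 255",
)

```text
time: 10.97
position: [0.5512, -0.1412, 0.0361]
tool_rot: [0.139, -3.138, -0.0]
ft_force: [0.1, -0.6, -2.4]
grip_width: 0.16
grip_force: 55.0
```

Call:
move_arm(
  increments="-7 -0.8 0 0 0 0 255;-7 -0.8 0 0 0 0 255;-7 -0.8 0 0 0 0 255;-7 -0.8 0 0 0 0 255;-7 -0.8 0 0 0 0 255;-7 -0.8 0 0 0 0 255;-7 -0.8 0 0 0 0 255;-7 -0.8 0 0 0 0 255",
)

```text
time: 11.63
position: [0.4955, -0.1475, 0.0361]
tool_rot: [-0.139, 3.138, 0.0]
ft_force: [-0.5, -0.4, -1.5]
grip_width: 0.155
grip_force: 55.0
```

Call:
move_arm(
  increments="-7 -0.8 0 0 0 0 255;-7 -0.8 0 0 0 0 255;-6 -0.7 0 0 0 0 255;-5 -0.6 0 0 0 0 255;-4 -0.5 0 0 0 0 255;-3 -0.4 0 0 0 0 255;-2 -0.2 0 0 0 0 255;-1 -0.1 0 0 0 0 255",
)

```text
time: 12.3
position: [0.461, -0.1516, 0.0361]
tool_rot: [-0.139, 3.138, 0.0]
ft_force: [0.3, 0.1, -2.3]
grip_width: 0.158
grip_force: 55.0
```

```bash
python3 - <<'E'
from h import *
st()
p=cam("side"); P=fitplate(p); f=p["frame"][150:350,220:450]
cv2.imwrite("pics/c6.png",cv2.cvtColor(cv2.resize(f,None,fx=2.6,fy=2.6,interpolation=cv2.INTER_CUBIC),cv2.COLOR_RGB2BGR))
fitplate(cam("top"))
E
```

```text
t 12.3 tcp [ 0.461  -0.1516  0.0361] yawY 95.07 z [ 2.e-04  1.e-04 -1.e+00] w 0.158 F [ 0.27  0.06 -2.27] gf 54.999834168702364 q [-0.3   0.17  0.61  2.07 -0.12  0.93  2.03]
ball [(array([ 0.579, -0.149,  0.061]), 0.46)]
plate 0.68 1207 [ 0.574 -0.145  0.048] z [0.003 0.045 0.049 0.052 0.068]
ball []
plate 0.61 1219 [ 0.582 -0.141  0.048] z [0.004 0.045 0.048 0.051 0.066]
```

View pics/c6.png

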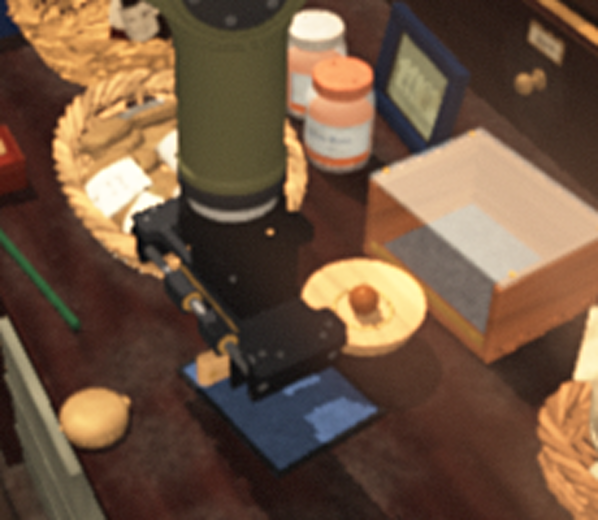

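The plate is out, with the ball centred on the dish at crop (365,297). I'll raise it now.

Call:
move_arm(
  increments="0 0 1 0 0 0 255;0 0 2 0 0 0 255;0 0 3 0 0 0 255;0 0 4 0 0 0 255;0 0 5 0 0 0 255;0 0 6 0 0 0 255;0 0 6 0 0 0 255;0 0 6 0 0 0 255",
)

```text
time: 13.27
position: [0.4613, -0.1516, 0.07]
tool_rot: [-0.139, 3.138, 0.0]
ft_force: [-1.4, 0.5, -2.1]
grip_width: 0.154
grip_force: 55.0
```

Call:
move_arm(
  increments="0 0 6 0 0 0 255;0 0 6 0 0 0 255;0 0 6 0 0 0 255;0 0 6 0 0 0 255;0 0 6 0 0 0 255;0 0 5 0 0 0 255;0 0 5 0 0 0 255;0 0 4 0 0 0 255",
)

```text
time: 13.93
position: [0.4612, -0.1516, 0.1137]
tool_rot: [-0.139, 3.138, 0.0]
ft_force: [-0.1, -0.2, -2.1]
grip_width: 0.155
grip_force: 55.0
```

Call:
move_arm(
  increments="0 0 4 0 0 0 255;0 0 3 0 0 0 255;0 0 2 0 0 0 255;0 0 2 0 0 0 255;0 0 1 0 0 0 255;0 0 1 0 0 0 255;0 0 0 0 0 0 255;0 0 0 0 0 0 255",
)

```text
time: 14.6
position: [0.461, -0.1515, 0.126]
tool_rot: [0.139, -3.138, -0.0]
ft_force: [-0.5, 0.2, -1.9]
grip_width: 0.159
grip_force: 55.0
```

```bash
cat >> h.py <<'E'
def dish(p,z0):
    "rim outline circle + plane of the dish surface; z0 = rim height expected"
    P=fitplate(p)
    if P is None: return
    P=P[(abs(P[:,2]-z0)<.025)]
    s=st(); g=np.array(s["position"][:2]); 
    Q=P[np.hypot(*(P[:,:2]-g).T)>.07]
    c,r=cv2.minEnclosingCircle(Q[:,:2].astype(np.float32))
    c=np.array(c); rr=np.hypot(*(Q[:,:2]-c).T); q=Q[(rr>.028)&(rr<.05)]
    # bowl: z = a+bx+cy+k r
    rq=np.hypot(*(q[:,:2]-c).T); A=np.c_[np.ones(len(q)),q[:,:2]-c,rq]; k=np.linalg.lstsq(A,q[:,2],rcond=None)[0]
    print("dish c",np.round(c,4),"r",round(r,4),"yaw",np.degrees(np.arctan2(*(c-g)[::-1])),"dist",np.hypot(*(c-g)),"slopes deg",np.round(np.degrees(k[1:3]),2),"cone",np.degrees(np.arctan(k[3])),"z",k[0])
E
python3 - <<'E'
from h import *
for n in("side","top"): dish(cam(n),.14)
E
```

```text
ball [(array([ 0.582, -0.148,  0.15 ]), 0.5)]
plate 0.75 1129 [ 0.571 -0.148  0.139] z [0.128 0.135 0.139 0.142 0.157]
t 14.75 tcp [ 0.461  -0.1515  0.1259] yawY 95.07 z [-3.e-04  1.e-04 -1.e+00] w 0.154 F [ 0.22 -0.05 -1.89] gf 54.99982310459018 q [-0.33  0.04  0.61  1.99 -0.02  1.12  1.95]
dish c [ 0.5823 -0.1425] r 0.0521 yaw 4.274274594643399 dist 0.121674478317254 slopes deg [1.15 1.97] cone 16.299867898464882 z 0.12627559694142362
ball []
plate 0.72 1342 [ 0.583 -0.141  0.138] z [0.13  0.134 0.138 0.141 0.155]
t 14.9 tcp [ 0.4611 -0.1516  0.126 ] yawY 95.07 z [-1.e-04  0.e+00 -1.e+00] w 0.157 F [ 0.23  0.31 -1.81] gf 54.99984685331583 q [-0.33  0.04  0.61  1.99 -0.02  1.12  1.95]
dish c [ 0.5813 -0.1406] r 0.0525 yaw 5.224064442978113 dist 0.12073879479853686 slopes deg [-1.97 -0.07] cone 23.230113365479653 z 0.12216439432624177
```

Call:
move_arm(
  increments="0 0.7 0 0 0 -0.5 255;0.1 1.3 0 0 0 -1 255;0.2 2 0 0 0 -1.5 255;0.3 2.7 0 0 0 -2 255;0.3 3.4 0 0 0 -2.5 255;0.4 4 0 0 0 -3 255;0.4 4.4 0 0 0 -3.3 255;0.4 4.4 0 0 0 -3.3 255",
)

```text
time: 15.57
position: [0.4632, -0.1283, 0.1261]
tool_rot: [0.335, 3.124, 0.0]
ft_force: [-0.1, -1.0, -1.4]
grip_width: 0.154
grip_force: 55.0
```

Call:
move_arm(
  increments="0.4 4.4 0 0 0 -3.3 255;0.5 4.4 0 0 0 -3.3 255;0.4 4.4 0 0 0 -3.3 255;0.5 4.4 0 0 0 -3.3 255;0.4 4.4 0 0 0 -3.3 255;0.5 4.4 0 0 0 -3.3 255;0.4 4.4 0 0 0 -3.3 255;0.5 4.4 0 0 0 -3.3 255",
)

```text
time: 16.23
position: [0.4669, -0.093, 0.1261]
tool_rot: [1.039, 2.965, 0.001]
ft_force: [0.5, 0.6, -0.9]
grip_width: 0.15
grip_force: 55.0
```

Call:
move_arm(
  increments="0.4 4.4 0 0 0 -3.3 255;0.5 4.4 0 0 0 -3.3 255;0.4 4.4 0 0 0 -3.3 255;0.5 4.4 0 0 0 -3.3 255;0.4 4.4 0 0 0 -3.3 255;0.5 4.4 0 0 0 -3.3 255;0.4 4.4 0 0 0 -3.3 255;0.5 4.4 0 0 0 -3.3 255",
)

```text
time: 16.9
position: [0.4705, -0.0578, 0.1261]
tool_rot: [1.689, 2.649, 0.001]
ft_force: [-0.1, -0.9, -1.7]
grip_width: 0.153
grip_force: 55.0
```

Call:
move_arm(
  increments="0.4 4 0 0 0 -3 255;0.4 4 0 0 0 -3 255;0.3 3.4 0 0 0 -2.5 255;0.3 2.7 0 0 0 -2 255;0.3 2.3 0 0 0 -1.7 255;0.2 1.7 0 0 0 -1.2 255;0.1 1 0 0 0 -0.7 255;0 0.6 0 0 0 -0.4 255",
)

```text
time: 17.57
position: [0.4725, -0.0383, 0.1261]
tool_rot: [2.006, 2.418, 0.0]
ft_force: [0.2, 0.2, -2.4]
grip_width: 0.161
grip_force: 55.0
```

Call:
move_arm(
  increments="0 0 0 0 0 0 255;0 0 0 0 0 0 255;0 0 0 0 0 0 255;0 0 0 0 0 0 255;0 0 0 0 0 0 255;0 0 0 0 0 0 255;0 0 0 0 0 0 255;0 0 0 0 0 0 255",
)

```text
time: 18.23
position: [0.4724, -0.0386, 0.1261]
tool_rot: [2.005, 2.418, 0.0]
ft_force: [0.1, 0.3, -2.1]
grip_width: 0.157
grip_force: 55.0
```

```bash
python3 - <<'E'
from h import *
p=cam("top"); dish(p,.14); save(p,"pics/t7.png")
p=cam("side"); dish(p,.14); f=p["frame"][150:400,180:450]
cv2.imwrite("pics/c7.png",cv2.cvtColor(cv2.resize(f,None,fx=2.2,fy=2.2,interpolation=cv2.INTER_CUBIC),cv2.COLOR_RGB2BGR))
for t in("counter_bell","carved_box","compass"): print(t,[np.round(x["centre"],3) for x in ctrl.find_in(t,p)[:1]])
E
```

```text
ball [(array([ 0.494, -0.163,  0.138]), 0.62), (array([ 0.492, -0.158,  0.156]), 0.42)]
plate 0.65 1448 [ 0.494 -0.16   0.136] z [0.129 0.135 0.138 0.141 0.153]
t 18.38 tcp [ 0.4724 -0.0385  0.1261] yawY 10.68 z [ 1.e-04 -0.e+00 -1.e+00] w 0.152 F [-0.06  0.2  -1.67] gf 54.99998705461621 q [-0.47  0.01  0.51  2.01 -0.    1.12  0.22]
dish c [ 0.4954 -0.1581] r 0.0527 yaw -79.09531302285544 dist 0.1217425994332726 slopes deg [0.31 2.  ] cone 22.883857134368654 z 0.12273564365248815
ball [(array([ 0.493, -0.168,  0.152]), 0.59)]
plate 0.65 1927 [ 0.494 -0.145  0.137] z [0.048 0.135 0.139 0.143 0.158]
t 18.53 tcp [ 0.4724 -0.0385  0.1261] yawY 10.67 z [ 1.e-04 -0.e+00 -1.e+00] w 0.156 F [-0.21  0.75 -3.08] gf 54.999876357614994 q [-0.47  0.01  0.51  2.01 -0.    1.12  0.22]
dish c [ 0.494  -0.1597] r 0.0539 yaw -79.8989154617583 dist 0.12303943280692377 slopes deg [-0.    4.97] cone 16.63084387878634 z 0.127169783729907
counter_bell [array([ 0.699, -0.141,  0.093])]
carved_box [array([0.376, 0.2  , 0.032])]
compass [array([ 0.351, -0.125,  0.015])]
```

View pics/c7.png

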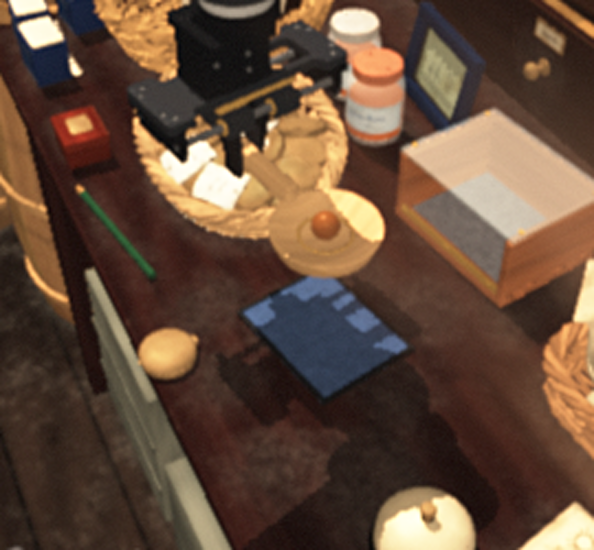

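View pics/t7.png

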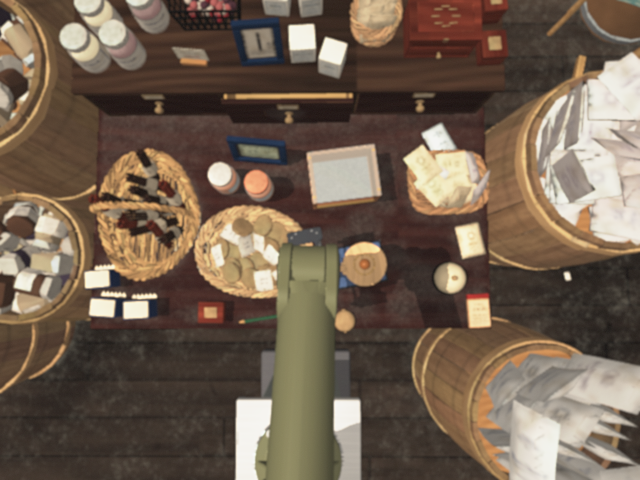

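The dish points at the bell and is centred over the mat at (365,264) in the top view, with the ball in the middle. The bell (450,278), box (210,312) and compass (345,320) haven't moved. Tilt is within about 2°, so I'm handing it in.

```bash
python3 -c "
from h import *
print(ctrl.close_job())"
```

```text
the job is handed in; nothing more can be done
None
```

I handed the job in at about 18.5 s of robot time; no verdict came back. The plate is held about 12 cm above the mat, with the dish toward the bell and the ball in the middle. By camera it is centred within a few mm and aligned within 1°. Tilt is probably about 2° (one noisy fit read 5°, right at the limit), and the bell, box and compass look unmoved.

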